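Lock the burr carrier into the coffee grinder housing

ROBOT

A 6-joint arm with a two-finger parallel gripper is mounted at the origin on a cart in front of the work surface, level with it; the furniture and walls round the work are solid. World frame = base frame: x ahead of the robot, y to its left, z up, the work surface at z = 0. Lengths are in m, angles in rad, forces in N, time in s.
With the tool pointing down it reaches from about 0.375 to 0.75 m from the base axis. Payload 9 kg.
Tool frame: the origin (TCP) lies midway between the tips of the shut fingers; the grasp point (between the pads) lies 19 mm behind it; z points along the fingers, y is the line along which they close (so a half turn about z gives the same grasp; the last joint's range is limited). The gripper opens to 85 mm and grips with 20 to 120 N. Pads are 22 mm wide; open, the fingers measure 114 mm over their backs; the gripper's body (76 mm by 85 mm) begins 54 mm behind the grasp point. The pads swing forward as they close: fully open they stand 13 mm farther back than shut.
Start: joints at [-1.496, 0.104, 0.097, 1.564, 0, 1.353], TCP at [0.173, -0.574, 0.231] pointing down, gripper open.
Joint ranges: [-2.99, 2.99], [-0.84, 1.86], [-1.1, 1.16], [-1.84, 2.11], [-1.51, 1.56], [-3.14, 3.14]. Speed limits (rad/s): [2.22, 2.22, 2.57, 3.14, 3.14, 3.14].

INTERFACE

Orientations are given as [roll, pitch, yaw] about the fixed x, y, z axes, in that order (R = Rz(yaw) Ry(pitch) Rx(roll)).
In Python, from workcell import * gives the robot as it stands. Calls block until the motion is done:
- move_pose(position, orientation): joint-space move of the TCP to a pose.
- move_straight(position, rate=0.15, frame=None): straight line of the TCP; frame=None keeps the orientation; rate is the mean speed in m/s.
- goto_joints(angles): joint-space move.
- move_gripper(opening, grasp_force=None): finger opening in m; grasp_force is the grip in N (None keeps the last); returns when the fingers have stopped.
- hold(seconds).
- solve_ik(position, orientation): joint angles nearest the present ones, or None.
- sense(): the state.
- capture(name): name is "scene" or "top" or "wrist"; returns a dict with "image" (480x640x3 uint8, red, green, blue), "fx", "fy", "cx", "cy" (pixels), "xyz" and "attitude" of the camera in the world. Camera axes: x right, y down, z forward; pixel columns grow to the right and rows downward; lengths in m; the calibration is good to about 2 mm. A picture is of the moment at which its call begins. There is no depth.
A pose or a line that the arm cannot do raises PlanningError and nothing moves.
- hand_in(): hands the job in; it is judged then, once.
The state is a dict: "t": time; "joint_pos": joint angles; "joint_vel": joint speeds; "effort": joint torques, N m; "ee_pos": TCP position; "tcp_rot": TCP orientation; "ft_force": force on the tool from outside, world axes, zero at the start; "torque": the same for the moment, N m; "gripper_width": finger opening in m; "finger_force": force on a finger pad.
Only numpy, scipy, OpenCV 4.12 (cv2) and the standard library are available. Lean on these libraries where they do the work, as an engineer would, in place of code of your own. Each camera call takes 0.05 s, during which the arm holds its last target. There are 200 camera calls.

TASK

Pick up the orange burr carrier by its black grip bar and set it into the mouth of the grinder housing, feeling for the two entry slots in the bayonet ring. Press it down against the spring, twist it clockwise (seen from above) about a quarter turn until it meets the stop, let it spring up into its lock with a click, and let go. Work by feel and do not force it, and leave the piston, the valve and the hex key where they lie.

Things in the scene. Friction and masses are not known exactly. Their poses are not given: they have to be found in the camera images.
- carrier: Loose burr carrier, about 150 g, upright on the bench. Orange round body, 52 mm across, 22 mm high, with a black grip bar on top: 12 mm thick (its y), 46 long (its x), from 22 to 52 mm up. Steel lugs at +x and -x, in line with the bar: 10 mm wide, 5 thick, 4 to 9 mm above the underside, reaching 32 mm from the axis. Origin: centre of underside; z up. Same after a half turn.
- grinder: Grinder housing fixed to the bench: grey foot plate 110 x 110 x 10 mm and a dark round cup, 85 mm across, 50 mm high. Origin: centre of the underside, on the cup's axis; z up, white zero mark on the -x side. It breaks if the contact forces between carrier and housing (both lugs and the spring added up) pass 35 N.
- mouth (a point): Centre of the cup's mouth, 50 mm above the housing's origin. Aluminium bayonet ring flush with it: 55 mm bore, two opposite slots about 12.7 mm wide for the lugs, about at the housing's +x and -x; but the ring is clamped at an unknown angle up to 0.35 rad either way: find the slots by sliding the lugs lightly round the rim till they drop. Lugs resting on the rim: carrier origin 4 mm below this point.
- plunger_top (a point): Centre of the top of the sprung brass plunger (18 mm across) in the cup when free, 45.75 mm above the housing's origin. It meets the carrier's underside and pushes back 0.8 N per mm of descent. It holds the carrier up in track or lock when let go, so regripping on the way is possible.
- track (a point): On the axis, 31.5 mm above the housing's origin: where the carrier's origin is when its lugs run midway in the track under the ring; room 1.5 mm up (roof) and down (floor). From each slot the track runs clockwise seen from above; anticlockwise is a solid wall. A solid stop ends it with the carrier 1.15 to 1.45 rad clockwise of the slot's middle; where exactly must be felt.
- lock (a point): On the axis, 37 mm above the housing's origin: where the carrier's origin is when locked. At the stop the roof has a pocket: when the press is eased there, the spring lifts the carrier out of the track, 4 mm above its roof position, and the lugs can no longer turn back.
- piston: White brew piston, 57 mm in diameter, 55 mm high, standing beside the housing; bystander. Origin: centre of its underside.
- valve: Small brass valve, 26 x 49 x 46 mm, standing beyond the housing; bystander. Origin: centre of its underside.
- hex_key: Black hex key, 32 x 79 x 9 mm, lying beside the housing; bystander. Origin: centre of its underside.
Mind the look-alikes: they are no part of the job. Several things look just like the carrier: the one meant starts farthest from the robot's base.

How it is judged:
On the way:
1. the carrier is pressed down in the slots, its lugs at the level of the track (z of carrier in the frame of grinder below 0.0345 m and horizontal distance between carrier and grinder below 0.004 m and angle between carrier's own z axis and vertical below 0.12 rad), for 0.1 s.
At the end, for the whole second after the job is handed in: The carrier sits level (within 0.08 rad) on the housing's axis (within 4 mm), turned more than 0.7 rad from the housing's x axis, sprung up in its lock (its origin 35.2 to 39 mm above the housing's origin), at rest and let go (z of carrier in the frame of grinder between 0.0352 and 0.039 m and horizontal distance between carrier and grinder below 0.004 m and angle between the x axis of carrier and the x axis of grinder, either way round above 0.7 rad and angle between carrier's own z axis and vertical below 0.08 rad and linear speed of carrier below 0.01 m/s and contact force between carrier and the fingers below 0.1 N); the robot touches nothing.
It fails at once if the carrier is forced: more than 35 N between carrier and housing (contact force between carrier and grinder above 35 N).
It fails at once if the piston is moved more than 15 mm (distance of piston from where it was at the start of the episode above 0.015 m).
It fails at once if the valve is moved more than 15 mm (distance of valve from where it was at the start of the episode above 0.015 m).
It fails at once if the hex key is moved more than 15 mm (distance of hex_key from where it was at the start of the episode above 0.015 m).
It also fails if it takes over 72 s, if anything falls off the work surface, if the arm or the gripper's body presses on something with over 40 N, if the wrist force passes 120 N, or if a joint passes its speed limit or range.

## Working session

There is one attempt and no reset: what is moved stays moved. The work goes in short steps, each a Python script; the robot and the scene stay as the last script left them, time stands still between calls to the robot, and variables do not carry over. Pictures are saved under pics/ and viewed, at most 10 in all, crops included, and the job is handed in when it is done.

```bash
mkdir -p pics; ls; python3 - <<'E'
from workcell import *
import cv2
for n in ("top","scene"):
    c=capture(n); cv2.imwrite(f"pics/{n}0.png",c["image"][:,:,::-1]); print(n,c["fx"],c["fy"],c["cx"],c["cy"],c["xyz"],c["attitude"])
s=sense(); print(s)
E
```

```text
pics
top 500.51588947058525 500.51588947058525 321.2584520146585 236.8072248208759 [ 0.43954307 -0.07086011  0.92466691] [-3.06136303e+00 -1.40952657e-03 -1.58031664e+00]
scene 554.476227672135 554.476227672135 311.8120393245964 235.72851280665805 [-0.30936889  0.59495792  0.57867995] [-2.01210477  0.00708153 -2.2367786 ]
{'t': 0.1, 'joint_pos': array([-1.49572111e+00,  1.04681972e-01,  9.65367130e-02,  1.56390798e+00,
       -3.37514995e-06,  1.35309632e+00]), 'joint_vel': array([ 0.00048079, -0.00213209,  0.00338389,  0.00069265, -0.00110156,
        0.00140698]), 'effort': array([ 6.18646314e-03, -5.58206248e+01,  5.04721284e+01,  1.28198101e-02,
       -2.29771185e-04, -8.61529173e-06]), 'ee_pos': array([ 0.17315068, -0.57415014,  0.23056959]), 'tcp_rot': array([-3.14036468e+00, -2.68178057e-04,  2.92775064e-01]), 'ft_force': array([ 0.29965279, -0.52312166, -0.62496839]), 'torque': array([ 0.0220363 ,  0.01120404, -0.01387425]), 'finger_force': 0.0, 'gripper_width': 0.08540434561295122}
```

View pics/top0.png

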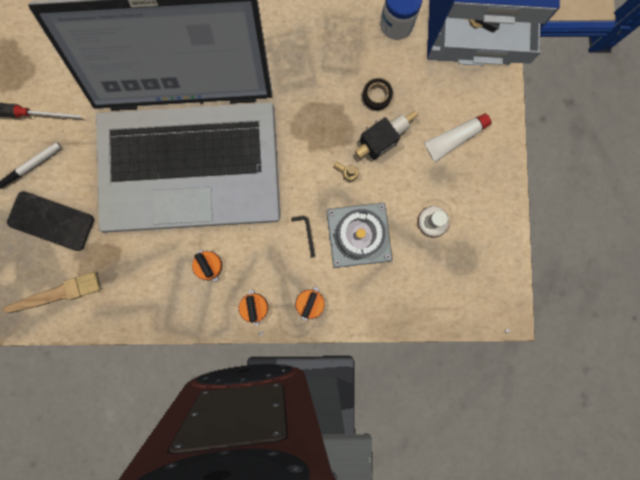

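View pics/scene0.png

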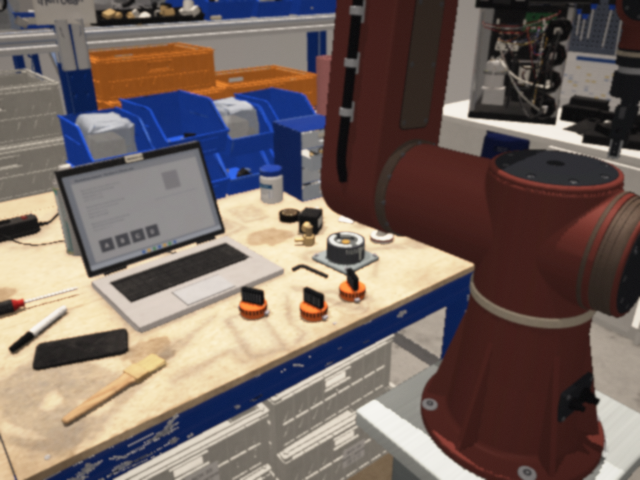

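The top view shows three orange carriers at about (207,266), (253,308) and (310,304). The housing is at (360,235) with its plunger at its centre, the hex key at (305,235), the valve at (347,172) and the piston at (434,221). The scene view shows the same items upright on the bench.

```bash
cat > h.py <<'E'
from workcell import *
import cv2, numpy as np
from scipy.spatial.transform import Rotation as Ro
def ray(c,uv,z):
    uv=np.atleast_2d(uv).astype(float)
    d=np.c_[(uv[:,0]-c["cx"])/c["fx"],(uv[:,1]-c["cy"])/c["fy"],np.ones(len(uv))]
    d=Ro.from_euler("xyz",c["attitude"]).apply(d)
    return (c["xyz"]+d*((z-c["xyz"][2])/d[:,2])[:,None])[:,:2]
def px(c,p):
    q=Ro.from_euler("xyz",c["attitude"]).inv().apply(np.asarray(p)-c["xyz"])
    return c["fx"]*q[0]/q[2]+c["cx"],c["fy"]*q[1]/q[2]+c["cy"]
def comps(m,amin):
    n,l,st,ce=cv2.connectedComponentsWithStats(m.astype(np.uint8))
    return [(st[i],l==i) for i in range(1,n) if st[i,4]>=amin]
def hsv(c): return cv2.cvtColor(c["image"],cv2.COLOR_RGB2HSV)
def orange(h): return cv2.inRange(h,(5,170,120),(18,255,255))
def wrapd(a): return (a+np.pi/2)%np.pi-np.pi/2
def pose(): s=sense(); return s["ee_pos"],s["tcp_rot"],s["ft_force"],s["torque"],s["t"]
E
python3 - <<'E'
from h import *
c=capture("top"); h=hsv(c)
for st,m in comps(orange(h),60):
    x,y,w,hh,a=st
    hull=cv2.convexHull(np.argwhere(m)[:,::-1].astype(np.int32))
    (u,v),r=cv2.minEnclosingCircle(hull)
    p=ray(c,[u,v],.02)[0]; p2=ray(c,[u+r,v],.02)[0]
    # dark bar near
    yy,xx=np.mgrid[:480,:640]; near=(np.hypot(xx-u,yy-v)<r+6)&(h[...,2]<60)
    q=ray(c,np.argwhere(near)[:,::-1],.052); rect=cv2.minAreaRect((q*1000).astype(np.float32))
    cov=np.linalg.eigh(np.cov(q.T)); ax=cov[1][:,1]
    print((u,v),r,a,p,np.linalg.norm(p),"diam",2*np.linalg.norm(p2-p),"bar",rect,q.mean(0),"ang",np.arctan2(ax[1],ax[0]))
# grinder: grey foot plate
for name,m in (("plate",cv2.inRange(h,(90,20,80),(125,110,170))),("brass",cv2.inRange(h,(12,90,150),(28,255,255))),("dark",cv2.inRange(h,(0,0,0),(179,255,60)))):
    for st,mm in comps((m>0),30):
        if 300<st[0]+st[2]/2<460 and 140<st[1]+st[3]/2<290: 
            r=cv2.minAreaRect(np.argwhere(mm)[:,::-1].astype(np.float32)); print(name,r,st[4],ray(c,r[0],.01 if name=="plate" else .05))
im=c["image"][150:290,280:460,::-1]; cv2.imwrite("pics/topcrop.png",cv2.resize(im,None,fx=4,fy=4,interpolation=cv2.INTER_CUBIC))
E
```

```text
(208.5, 264.0) 13.200478553771973 248 [0.46494444 0.13114375] 0.48308592766416975 diam 0.04763633152940602 bar ((462.82952880859375, 131.97215270996094), (43.480506896972656, 11.559596061706543), 29.373783111572266) [0.46259406 0.13191691] ang -2.604553354858977
(202.5, 268.5) 12.103818893432617 141 [0.45693941 0.1418918 ] 0.4784630644683788 diam 0.04364583343135751 bar ((462.82952880859375, 131.97215270996094), (43.480506896972656, 11.559596061706543), 29.373783111572266) [0.46259406 0.13191691] ang -2.604553354858977
(305.5, 302.0) 12.816105842590332 207 [ 0.39517476 -0.04343414] 0.39755454211994173 diam 0.04599491466658445 bar ((392.4254455566406, -50.44804382324219), (7.699410915374756, 41.779415130615234), 67.5804672241211) [ 0.39171007 -0.05008625] ang 2.7605288039719933
(313.0, 305.0) 13.000100135803223 215 [ 0.38970362 -0.05684767] 0.3938280912840416 diam 0.046634979919431496 bar ((392.4254455566406, -50.44804382324219), (7.699410915374756, 41.779415130615234), 67.5804672241211) [ 0.39171007 -0.05008625] ang 2.7605288039719933
(256.0, 307.0) 13.153046607971191 249 [0.3871264 
[... 252 characters left out ...]
8462271 0.06238212] 0.3896487599330526 diam 0.04156478091024385 bar ((386.0692138671875, 49.386661529541016), (41.8050422668457, 10.210211753845215), 9.641561508178711) [0.38645249 0.04956871] ang -2.977141177822322
brass ((361.80767822265625, 149.96153259277344), (7.488452911376953, 10.816654205322266), 56.3099365234375) 78 [[ 0.66409391 -0.14633816]]
brass ((345.800048828125, 169.40000915527344), (25.043960571289062, 12.521980285644531), 26.56505012512207) 160 [[ 0.62930275 -0.11740135]]
brass ((360.5, 233.0), (8.0, 9.0), 90.0) 71 [[ 0.51590653 -0.14167017]]
dark ((307.7685546875, 234.21937561035156), (40.70626449584961, 11.914628028869629), 62.1759033203125) 64 [[ 0.51462902 -0.04914776]]
```

View pics/topcrop.png

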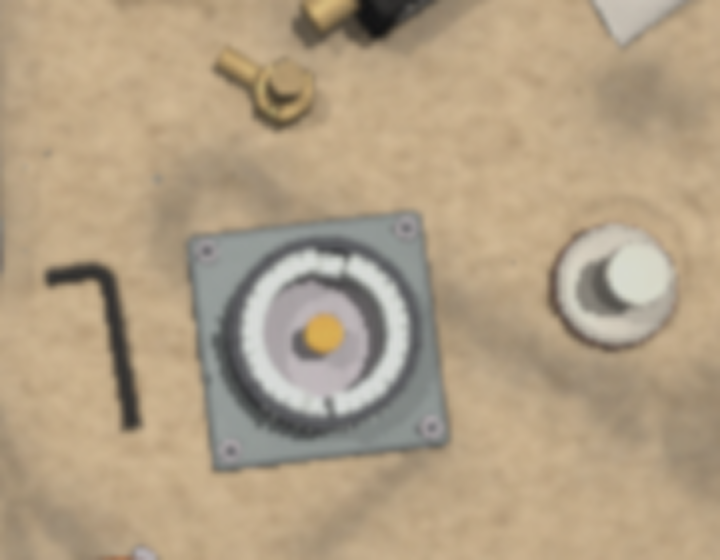

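The crop shows the housing centre at about crop (322,333), its plate turned by about 0.1 rad, the hex key to its left, the piston to its right and the valve above. The target is the left carrier at about (0.463, 0.132): it is 0.48 m out and the other two are at about 0.39 m.

```bash
python3 - <<'E'
from h import *
def ik(p,yaw):
    try: q=solve_ik(p,[np.pi,0,yaw]); return None if q is None else np.round(q,2)
    except Exception as e: return e
G=[.515,-.142]
for y in (.5,0,-1,-1.6,.5+np.pi,np.pi,2.1,1.5): print(y,ik(G+[.1],y))
print(ik([.463,.132,.1],.53),ik([.463,.132,.1],.53-np.pi))
move_pose([.50,-.142,.27],[np.pi,0,.3])
c=capture("wrist"); print(c["xyz"],c["attitude"],c["fx"],px(c,G+[.05]))
cv2.imwrite("pics/w1.png",c["image"][:,:,::-1]); np.save("w1.npy",c,allow_pickle=True)
move_pose([.45,.132,.22],[np.pi,0,.53])
c=capture("wrist"); h=hsv(c); print(px(c,[.463,.132,.03]))
m=orange(h); cv2.imwrite("pics/w2.png",c["image"][:,:,::-1]); np.save("w2.npy",c,allow_pickle=True); print(sense()["t"])
E
```

```text
0.5 [-0.51 -0.08 -0.33  1.32  0.    2.13]
0 [-0.51 -0.08 -0.33  1.32  0.    2.63]
-1 [-0.51 -0.08 -0.33  1.32  0.   -2.66]
-1.6 [-0.51 -0.08 -0.33  1.32  0.   -2.06]
3.641592653589793 [-0.51 -0.08 -0.33  1.32  0.   -1.01]
3.141592653589793 [-0.51 -0.08 -0.33  1.32  0.   -0.51]
2.1 [-0.51 -0.08 -0.33  1.32  0.    0.53]
1.5 [-0.51 -0.08 -0.33  1.32  0.    1.13]
[ 0.01 -0.25 -0.48  1.34  0.    2.62] [ 0.01 -0.25 -0.48  1.34  0.   -0.52]
[ 0.56891593 -0.1218891   0.41363435] [ 2.85356874e+00 -6.48163446e-04 -1.27134961e+00] 349.15316461289774 (np.float64(322.5445173351569), np.float64(193.35255533699237))
(np.float64(324.6113359580102), np.float64(201.806754107789))
3.3
```

View pics/w1.png

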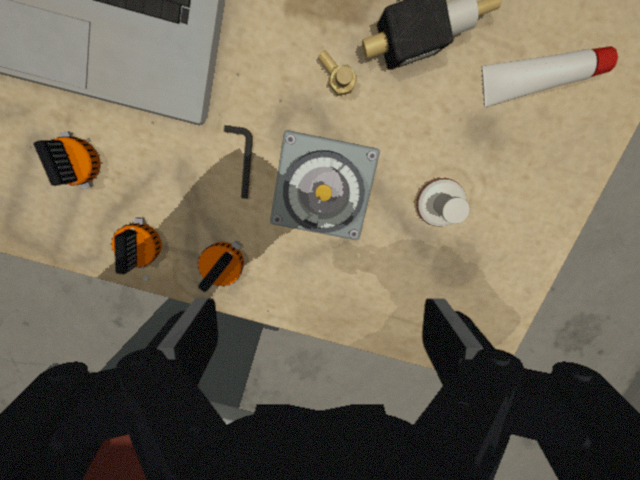

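View pics/w2.png

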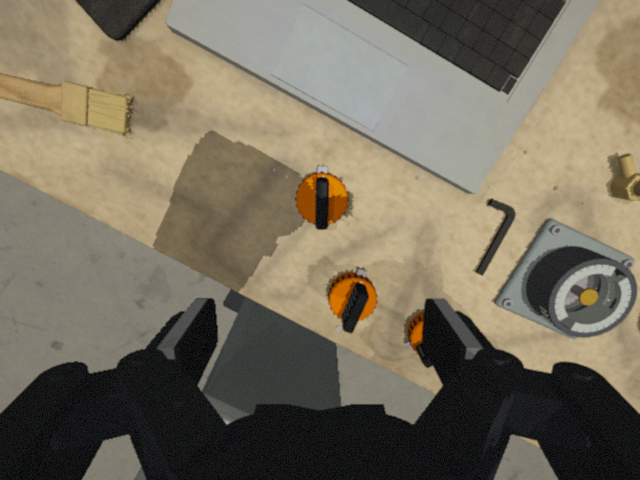

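The wrist view w1 shows the housing at about (324,190) with a black mark near the bottom of the ring, around (322,225). View w2 shows the target at (322,200) with its bar vertical in the image, so the yaw is right. Next I measure both with the camera straight overhead, so that its calibration errors cancel out.

```bash
cat >> h.py <<'E'
def over(p,yaw,z,ahead=.072):
    "TCP position that puts the wrist camera straight above p"
    return [p[0]-ahead*np.cos(yaw),p[1]-ahead*np.sin(yaw),z]
def carrier(c,guess):
    h=hsv(c); u0,v0=px(c,[*guess,.03]); yy,xx=np.mgrid[:480,:640]; near=np.hypot(xx-u0,yy-v0)<50
    m=((orange(h)>0)&near); pts=np.argwhere(m)[:,::-1]
    hull=cv2.convexHull(pts.astype(np.int32))[:,0]; w=ray(c,hull,.015)
    (x,y),r=cv2.minEnclosingCircle((w*1000).astype(np.float32))
    k=near&(h[...,2]<50); q=ray(c,max(comps(k,20),key=lambda s:s[0][4])[1].nonzero()[::-1] and np.argwhere(max(comps(k,20),key=lambda s:s[0][4])[1])[:,::-1],.052)
    rc=cv2.minAreaRect((q*1000).astype(np.float32)); a=np.linalg.eigh(np.cov(q.T))[1][:,1]
    return np.array([x,y])/1000,2*r,np.array(rc[0])/1000,rc[1],wrapd(np.arctan2(a[1],a[0]))
def grinder(c,guess):
    h=hsv(c); u0,v0=px(c,[*guess,.03]); yy,xx=np.mgrid[:480,:640]; near=np.hypot(xx-u0,yy-v0)<130
    m=comps((cv2.inRange(h,(85,15,70),(130,110,190))>0)&near,200); m=max(m,key=lambda s:s[0][4])[1]
    hull=cv2.convexHull(np.argwhere(m)[:,::-1].astype(np.int32))[:,0]
    rc=cv2.minAreaRect((ray(c,hull,.01)*1000).astype(np.float32))
    b=max(comps((cv2.inRange(h,(14,130,120),(30,255,255))>0)&near,20),key=lambda s:s[0][4])
    bc=np.argwhere(b[1])[:,::-1].mean(0)
    return rc, ray(c,bc,.0458), b[0][4]
E
python3 - <<'E'
from h import *
c=np.load("w1.npy",allow_pickle=True).item(); print("grinder",grinder(c,[.515,-.142]))
y=.53-np.pi; move_pose(over([.463,.132],y,.18),[np.pi,0,y])
c=capture("wrist"); np.save("w3.npy",c,allow_pickle=True); print(c["xyz"],px(c,[.463,.132,.03]),carrier(c,[.463,.132]))
print(sense()["tcp_rot"],sense()["t"])
E
```

```text
Traceback (most recent call last):
  File "h.py", line 32, in grinder
    m=comps((cv2.inRange(h,(85,15,70),(130,110,190))>0)&near,200); m=max(m,key=lambda s:s[0][4])[1]
                                                                     ~~~^^^^^^^^^^^^^^^^^^^^^^^^
ValueError: max() iterable argument is empty
```

```bash
python3 - <<'E'
from h import *
c=np.load("w1.npy",allow_pickle=True).item(); h=hsv(c)
print([h[v,u].tolist() for u,v in((300,140),(360,170),(280,210),(340,232),(240,100),(324,194),(324,190))])
y=.53-np.pi; move_pose(over([.463,.132],y,.18),[np.pi,0,y])
c=capture("wrist"); np.save("w3.npy",c,allow_pickle=True); print(c["xyz"],px(c,[.463,.132,.03]),carrier(c,[.463,.132]))
print(sense()["tcp_rot"],sense()["t"])
cv2.imwrite("pics/w3.png",c["image"][:,:,::-1])
E
```

```text
[[60, 13, 158], [64, 14, 151], [60, 21, 86], [71, 15, 136], [20, 77, 185], [22, 187, 190], [22, 180, 191]]
[0.46273447 0.13141919 0.32387661] (np.float64(320.3271095153668), np.float64(136.6298131074796)) (array([0.46196124, 0.13501082]), 52.43333435058594, array([0.46198792, 0.13518294]), (43.15656280517578, 10.269461631774902), np.float64(0.5208195204895647))
[-3.14158993e+00  9.49803494e-05 -2.61213570e+00] 5.95
```

View pics/w3.png

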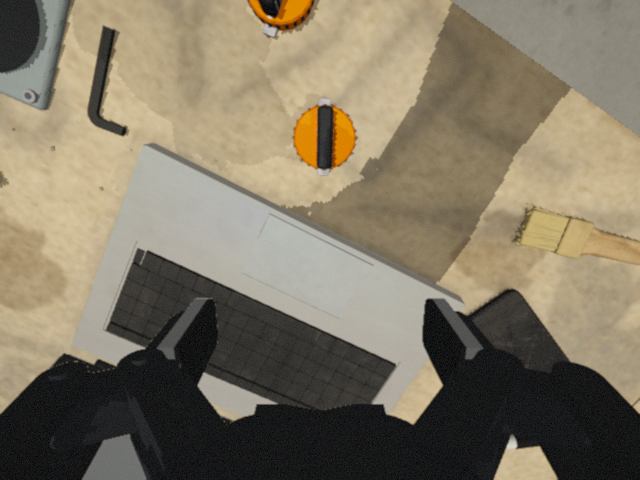

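The overhead view shows the target at (325,136). It measures 52.4 mm across and its bar is at 0.521 rad, both matching what was given. I'll grasp it now and look over the housing.

```bash
sed -i 's/(85,15,70),(130,110,190)/(45,7,60),(100,45,210)/' h.py; python3 - <<'E'
from h import *
p=[.462,.1351]; y=.521-np.pi
move_gripper(.05,40)
move_pose([*p,.11],[np.pi,0,y]); move_straight([*p,.026],.08)
move_gripper(0,40); s=sense(); print(s["gripper_width"],s["finger_force"],s["ee_pos"],s["ft_force"])
move_straight([*p,.15],.12); s=sense(); print(s["gripper_width"],s["ft_force"])
G=[.515,-.142]; y=.1-np.pi
move_pose(over(G,y,.18),[np.pi,0,y])
c=capture("wrist"); np.save("w4.npy",c,allow_pickle=True); cv2.imwrite("pics/w4.png",c["image"][:,:,::-1])
print(sense()["t"],px(c,G+[.05])); print(grinder(c,G))
E
```

```text
0.011515162501915952 42.547831535339355 [0.4622465  0.13508882 0.02632935] [-0.51626239 -0.11261595  1.71354936]
0.011332863125683098 [-1.01022996 -0.26902455 -1.46210842]
10.8833 (np.float64(318.6014089596585), np.float64(136.58911929777736))
(((515.586181640625, -142.62484741210938), (107.63990783691406, 107.45100402832031), 6.187336444854736), array([[ 0.61015951, -0.13163915]]), np.int32(759))
```

View pics/w4.png

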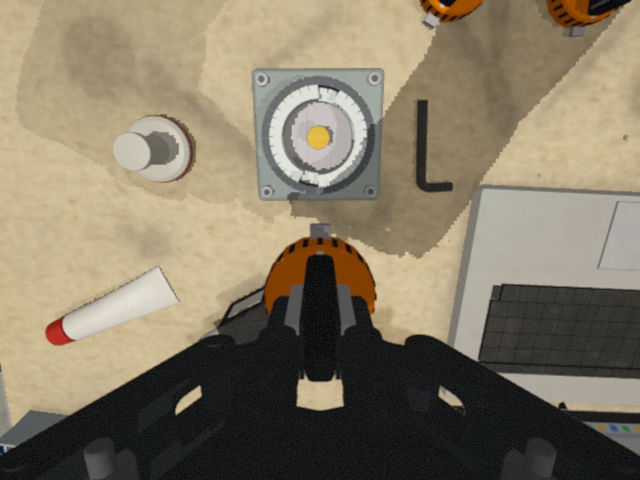

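w4 shows the plate square from (253,69) to (383,199), the plunger at (318,137) and dark gaps in the ring at about (328,93) and (309,180). Those are probably the slots, so I'll measure them by the ring's brightness against angle.

```bash
python3 - <<'E'
from h import *
c=np.load("w4.npy",allow_pickle=True).item(); h=hsv(c); V=h[...,2].astype(np.float32)
m=(cv2.inRange(h,(14,130,120),(30,255,255))>0); yy,xx=np.mgrid[:480,:640]; m&=np.hypot(xx-318,yy-137)<25
b=ray(c,np.argwhere(m)[:,::-1].mean(0),.0458)[0]; print("brass",b,m.sum())
# white ring outer contour as hull circle
w=(V>150)&(h[...,1]<40)&(np.hypot(xx-318,yy-136)<58)&(np.hypot(xx-318,yy-136)>30)
(x,y),r=cv2.minEnclosingCircle((ray(c,np.argwhere(w)[:,::-1],.05)*1000).astype(np.float32)); print("ring",x,y,r)
g=np.array([.5155,-.1422]) if True else b
for R in (.0285,.031,.0335,.036):
    row=[]
    for a in np.deg2rad(np.arange(-40,60,4)):
        row.append([V[tuple(np.round(px(c,[g[0]+s*R*np.cos(a),g[1]+s*R*np.sin(a),.05])[::-1]).astype(int))] for s in(1,-1)])
    row=np.array(row).astype(int); print(R,row[:,0].tolist(),row[:,1].tolist())
cv2.imwrite("pics/w4c.png",cv2.resize(c["image"][60:210,243:393,::-1],None,fx=4,fy=4,interpolation=cv2.INTER_NEAREST))
E
```

```text
brass [ 0.51541422 -0.14238778] 393
ring 515.461669921875 -142.72488403320312 43.48183822631836
0.0285 [202, 206, 219, 205, 207, 197, 196, 209, 228, 226, 208, 212, 230, 219, 221, 219, 225, 226, 228, 220, 226, 228, 224, 226, 224] [224, 226, 224, 223, 225, 222, 210, 206, 207, 223, 213, 156, 213, 224, 226, 220, 221, 215, 223, 221, 221, 228, 225, 227, 221]
0.031 [227, 227, 225, 210, 211, 186, 213, 212, 212, 224, 210, 212, 226, 224, 225, 228, 226, 226, 222, 219, 176, 194, 219, 218, 219] [224, 224, 223, 223, 225, 222, 206, 207, 224, 226, 226, 206, 216, 227, 224, 224, 225, 225, 227, 223, 224, 227, 224, 226, 227]
0.0335 [227, 229, 207, 209, 210, 137, 187, 145, 112, 211, 200, 198, 225, 223, 216, 191, 172, 150, 145, 144, 142, 147, 145, 145, 147] [212, 225, 222, 217, 223, 220, 196, 210, 221, 214, 221, 215, 224, 226, 218, 224, 223, 216, 225, 224, 222, 227, 225, 221, 227]
0.036 [223, 228, 212, 207, 204, 137, 49, 48, 41, 55, 45, 79, 223, 221, 191, 145, 136, 121, 141, 129, 136, 136, 112, 134, 140] [171, 214, 213, 188, 184, 202, 72, 48, 52, 61, 48, 60, 208, 222, 203, 219, 220, 212, 222, 226, 214, 225, 220, 216, 226]
```

View pics/w4c.png

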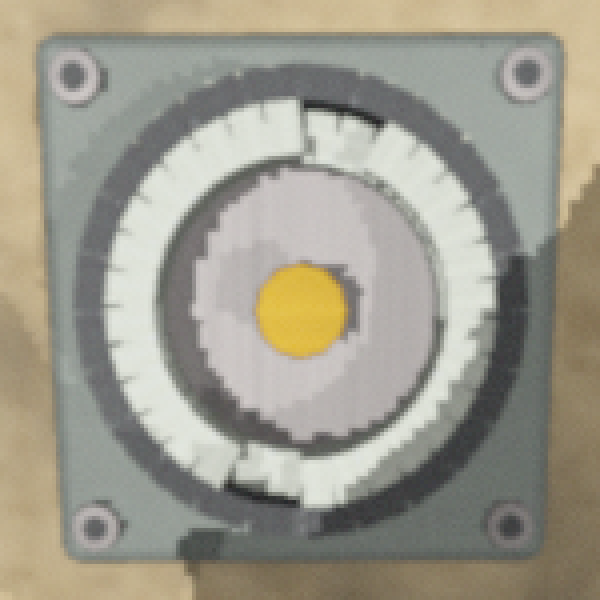

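The crop shows both slots, at crop (342,110) and (262,495). They lie at about -6° in world yaw on both sides and about 20° wide, as expected. The housing axis is at (0.5155, -0.1425) by plate, ring and plunger alike. I'll lower the carrier there, watching the force.

```bash
cat >> h.py <<'E'
OFF=.0263
def go(xy,z,yaw,rate=.02): move_straight([*xy,z+OFF],rate,[np.pi,0,yaw])
def rd(f0,n=3):
    F=[];T=[]
    for _ in range(n): s=sense(); F.append(s["ft_force"]); T.append(s["torque"]); hold(.01)
    return np.mean(F,0)-f0,np.mean(T,0),s
E
python3 - <<'E'
from h import *
xy=np.array([.5155,-.1425]); y=-.105-np.pi
move_pose([*xy,.12+.0263],[np.pi,0,y])
go(xy,.055,y,.06); hold(.2); f0=rd(0,10)[0]; t0=rd(0,5)[1]; np.save("f0.npy",np.r_[f0,t0]); print("f0",f0,t0)
for z in np.arange(.050,.0309,-.001):
    go(xy,z,y); F,T,s=rd(f0); exp=max(0,.8*(45.75-z*1e3))
    print(round(z*1e3,1),F.round(2),(T-t0).round(3),round(exp,1),(s["ee_pos"]-[*xy,z+OFF]).round(4),round(s["t"],2))
    if F[2]-exp>5 or np.hypot(*F[:2])>8: print("stop"); break
E
```

```text
f0 [ 0.13514725  0.04052841 -1.06738687] [0.01157898 0.00383517 0.00594001]
50.0 [ 0.07 -0.21  0.2 ] [-0.012 -0.035  0.018] 0 [-0.0001  0.0001 -0.0002] 13.28
49.0 [-0.43  0.15 -0.31] [-0.023  0.015 -0.004] 0 [-0.  0.  0.] 13.55
48.0 [-0.31 -0.38  0.04] [-0.041 -0.022  0.034] 0 [-0.      0.     -0.0001] 13.82
47.0 [-0.22  0.26 -0.57] [ 0.005 -0.009 -0.001] 0 [-0.      0.     -0.0001] 14.1
46.0 [-0.2  -0.13  0.44] [-0.009  0.003 -0.027] 0 [-0.      0.     -0.0001] 14.38
45.0 [ 0.17 -0.17  0.66] [-0.001  0.016 -0.005] 0.6 [ 0. -0.  0.] 14.65
44.0 [ 0.22 -0.41  0.39] [-0.029 -0.055  0.013] 1.4 [ 0.0001 -0.      0.0001] 14.93
43.0 [-0.14 -0.1   1.25] [ 0.009 -0.08  -0.008] 2.2 [ 0.0001 -0.      0.0001] 15.2
42.0 [-0.31  0.38  2.08] [ 0.031 -0.072 -0.006] 3.0 [ 0.0001 -0.      0.0001] 15.47
41.0 [-0.34  0.18  3.06] [ 0.042 -0.034 -0.033] 3.8 [ 0.0001 -0.      0.0001] 15.75
40.0 [0.3  0.77 4.52] [ 0.038 -0.041 -0.026] 4.6 [ 0.0001 -0.      0.0001] 16.02
39.0 [-0.44  0.99  4.93] [ 0.071 -0.039  0.003] 5.4 [ 0.0001 -0.      0.0001] 16.3
38.0 [-0.    0.44  5.5 ] [ 0.098 -0.038 -0.029] 6.2 [ 0.0001 -0.      0.0001] 16.57
37.0 [-0.38  0.37  6.68] [ 0.119 -0.017 -0.066] 7.0 [ 0.0001 -0.      0.0001] 16.85
36.0 [-0.22  0.52  7.11] [ 0.179  0.055 -0.025] 7.8 [ 0.0001 -0.      0.0002] 17.12
35.0 [-1.51  0.78  7.87] [ 0.202  0.112 -0.02 ] 8.6 [ 0.0001 -0.0001  0.0003] 17.4
34.0 [-0.42  0.86  8.23] [ 0.22   0.169 -0.022] 9.4 [ 0.0001 -0.      0.0004] 17.68
33.0 [-1.47  1.12  9.33] [ 0.258  0.224 -0.021] 10.2 [ 0.0002 -0.      0.0005] 17.95
32.0 [-1.28  1.37  9.86] [ 0.321  0.291 -0.059] 11.0 [ 0.0002 -0.0001  0.0006] 18.23
31.0 [-1.76  1.6  11.17] [ 0.349  0.356 -0.04 ] 11.8 [ 0.0002 -0.0001  0.0006] 18.5
```

```bash
python3 - <<'E'
from h import *
xy=np.array([.5155,-.1425]); y0=-.105-np.pi; z=.0309
f=np.load("f0.npy"); f0,t0=f[:3],f[3:]
d=0
while d<1.6:
    d+=.06 if d<1.0 else .02
    move_pose([*xy,z+OFF],[np.pi,0,y0-d]); F,T,s=rd(f0); T=T-t0
    print(round(d,2),F.round(1),T.round(3),round(wrapd(s["tcp_rot"][2]-y0),3),(s["ee_pos"]-[*xy,z+OFF]).round(4),round(s["t"],2))
    if abs(T[2])>.18 or F[2]>17 or np.hypot(*F[:2])>10: print("stop"); break
E
```

```text
0.06 [-1.9  1.4 10.3] [ 0.253  0.352 -0.047] -0.06 [ 0.0003 -0.0002  0.0007] 18.77
0.12 [-1.7  0.9 11.1] [ 0.195  0.3   -0.003] -0.12 [ 0.0003 -0.0002  0.0008] 19.05
0.18 [-1.2  0.8 11.2] [ 0.181  0.251 -0.047] -0.18 [ 0.0004 -0.0003  0.0008] 19.32
0.24 [-1.4  1.  10.8] [ 0.093  0.264 -0.046] -0.24 [ 0.0004 -0.0003  0.0008] 19.6
0.3 [-0.9  0.5 10.5] [ 0.081  0.223 -0.019] -0.3 [ 0.0004 -0.0004  0.0008] 19.88
0.36 [-1.1  0.2 10.5] [ 0.06   0.221 -0.048] -0.36 [ 0.0005 -0.0004  0.0008] 20.15
0.42 [-1.1  0.3 10.9] [ 0.011  0.219 -0.035] -0.42 [ 0.0005 -0.0004  0.0009] 20.43
0.48 [-1.2  0.3 10.6] [ 0.048  0.244 -0.041] -0.48 [ 0.0005 -0.0004  0.0009] 20.7
0.54 [-1.4  0.3 10.2] [-0.006  0.226 -0.025] -0.54 [ 0.0005 -0.0004  0.0009] 20.98
0.6 [-0.6 -0.6 10.7] [ 0.006  0.189 -0.053] -0.6 [ 0.0005 -0.0005  0.0009] 21.25
0.66 [-0.8  0.4 11.3] [-0.011  0.213 -0.051] -0.66 [ 0.0005 -0.0005  0.0009] 21.52
0.72 [-0.6 -0.2 10.6] [-0.012  0.22  -0.065] -0.72 [ 0.0005 -0.0005  0.0009] 21.8
0.78 [-0.8  0.1 10.6] [-0.02   0.207 -0.072] -0.78 [ 0.0005 -0.0005  0.0009] 22.07
0.84 [-1.1 -0.  11. ] [-0.02
[... 594 characters left out ...]
1.1 [ 0.0005 -0.0005  0.0009] 24.27
1.12 [-0.9  0.2 10.4] [-0.077  0.195 -0.011] -1.12 [ 0.0005 -0.0005  0.0009] 24.55
1.14 [-0.8 -0.5 10.5] [-0.071  0.199  0.001] -1.14 [ 0.0005 -0.0005  0.0009] 24.82
1.16 [-1.3 -0.2 10.6] [-0.061  0.186  0.024] -1.16 [ 0.0005 -0.0005  0.001 ] 25.1
1.18 [-0.7 -0.3 10.2] [-0.07   0.176 -0.018] -1.18 [ 0.0005 -0.0005  0.0009] 25.38
1.2 [-0.8 -0.5 10.9] [-0.064  0.234  0.019] -1.2 [ 0.0005 -0.0005  0.0009] 25.65
1.22 [-1.5 -0.5 10.4] [-0.07   0.19   0.024] -1.22 [ 0.0005 -0.0005  0.0009] 25.93
1.24 [-1.6 -0.3 11.6] [-0.067  0.278  0.073] -1.24 [ 0.0005 -0.0005  0.0009] 26.2
1.26 [-1.2 -0.1 11.2] [-0.115  0.42   0.366] -1.26 [ 0.0004 -0.0005  0.0009] 26.48
stop
```

The stop is felt at about 1.25 rad. I'll ease off slightly and let the carrier rise, checking whether it goes past the roof at 33 mm.

```bash
python3 - <<'E'
from h import *
xy=np.array([.5155,-.1425]); y=-.105-np.pi-1.247
f=np.load("f0.npy"); f0,t0=f[:3],f[3:]
for z in (.0309,*np.arange(.0315,.0391,.0005)):
    move_pose([*xy,z+OFF],[np.pi,0,y]); F,T,s=rd(f0); T=T-t0; zz=s["ee_pos"][2]-OFF
    print(round(z*1e3,1),round(zz*1e3,2),F.round(1),T.round(3),"exp",round(.8*(45.75-zz*1e3),1),round(s["t"],2))
    if F[2]<2: print("stop"); break
E
```

```text
30.9 31.77 [-1.6 -0.6 11.2] [-0.116  0.328  0.129] exp 11.2 26.75
31.5 32.18 [-1.1 -0.6  9. ] [-0.176  0.176  0.091] exp 10.9 27.02
32.0 32.56 [-0.2 -0.7  8.4] [-0.169  0.069  0.069] exp 10.6 27.3
32.5 33.03 [-0.  -1.2  8.3] [-0.207  0.065  0.107] exp 10.2 27.57
33.0 33.45 [ 0.  -1.   7.3] [-0.248  0.014  0.099] exp 9.8 27.85
33.5 33.92 [ 0.1 -1.1  7.3] [-0.228 -0.032  0.133] exp 9.5 28.12
34.0 34.34 [ 0.6 -1.3  6.8] [-0.344 -0.101  0.112] exp 9.1 28.4
34.5 34.77 [ 0.7 -2.   6.8] [-0.543 -0.219  0.099] exp 8.8 28.68
35.0 35.23 [ 1.4 -3.   6. ] [-0.786 -0.365  0.091] exp 8.4 28.95
35.5 35.67 [ 2.3 -3.7  5.3] [-1.008 -0.56   0.099] exp 8.1 29.23
36.0 36.13 [ 3.1 -5.   5.1] [-1.066 -0.61   0.105] exp 7.7 29.5
36.5 36.54 [ 2.1 -4.4  4.8] [-1.061 -0.64   0.112] exp 7.4 29.77
37.0 36.92 [ 3.  -3.9  4.5] [-0.987 -0.671  0.154] exp 7.1 30.05
37.5 37.02 [ 4.3 -5.2  1.4] [-1.123 -0.925  0.119] exp 7.0 30.32
stop
```

The carrier rose to 37.0 mm, which is the lock height, and met the ceiling there. I'll ease off, release, back up and look.

```bash
python3 - <<'E'
from h import *
xy=np.array([.5155,-.1425]); y=-.105-np.pi-1.247
move_pose([*xy,.0370+OFF],[np.pi,0,y]); hold(.2); move_gripper(.035); hold(.2)
s=sense(); print(s["gripper_width"],s["ft_force"],s["finger_force"])
move_straight([*xy,.18],.1)
yo=.1-np.pi; G=xy
move_pose(over(G,yo,.18),[np.pi,0,yo]); c=capture("wrist")
h=hsv(c); print(sense()["t"]); yy,xx=np.mgrid[:480,:640]; u,v=px(c,[*xy,.06])
m=(orange(h)>0)&(np.hypot(xx-u,yy-v)<60); hull=cv2.convexHull(np.argwhere(m)[:,::-1].astype(np.int32))[:,0]
(x,yc),r=cv2.minEnclosingCircle((ray(c,hull,.059)*1000).astype(np.float32)); print("body",x,yc,2*r)
k=(h[...,2]<50)&(np.hypot(xx-u,yy-v)<35); k=max(comps(k,20),key=lambda s:s[0][4])[1]
rc=cv2.minAreaRect((ray(c,np.argwhere(k)[:,::-1],.089)*1000).astype(np.float32)); print("bar",rc)
cv2.imwrite("pics/w5.png",cv2.resize(c["image"][40:240,218:418,::-1],None,fx=3,fy=3))
E
```

```text
0.03482588212161323 [ 0.63650003 -0.19861308 -0.35238179] 0.0
33.9583
body 515.7088012695312 -142.970458984375 51.416202545166016
bar ((515.400390625, -142.7916259765625), (10.727325439453125, 44.51156234741211), 12.56216049194336)
```

View pics/w5.png

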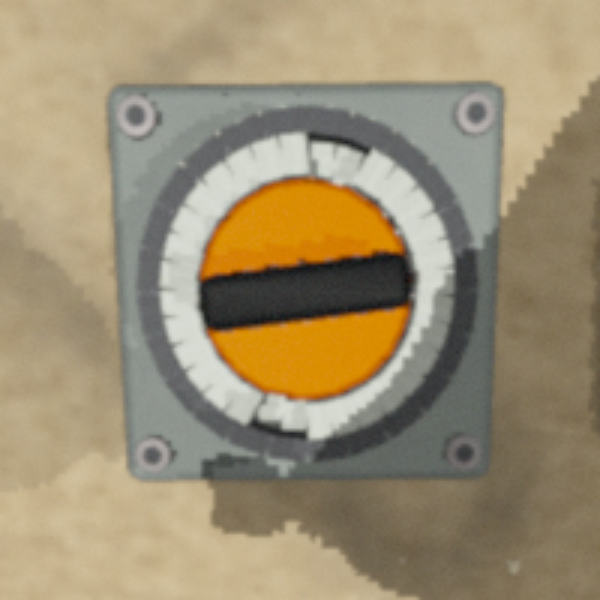

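The crop shows the carrier centred in the ring, with its bar at -1.35 rad, 1.25 rad past the slots. The bar top and the body centre agree within 0.4 mm, so it sits level. It is let go and the arm is clear.

```bash
python3 -c "
from workcell import *
print(hand_in())"
```

```text
the job is handed in; nothing more can be done
None
```

The job is handed in; no verdict came back. The carrier went into the slots, met the stop about 1.25 rad clockwise, rose to the lock height (37 mm, by feel) and was let go level and centred, at about 34 s on the robot's clock.

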